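# Clear the tamping mat

### The arm

A 6-joint arm with a two-finger parallel gripper is mounted at the origin on the work surface. World frame = base frame: x ahead of the robot, y to its left, z up, the work surface at z = 0. Lengths are in m, angles in rad, forces in N, time in s.
With the tool pointing down it reaches from about 0.3 to 0.875 m from the base axis. Payload 4.2 kg.
Tool frame: the origin (TCP) lies between the finger pads; the fingertips stand 17 mm ahead of it and the grasp point (between the pads) lies 2 mm behind it; z points along the fingers, y is the line along which they close (so a half turn about z gives the same grasp; the last joint's range is limited). The gripper opens to 85 mm and grips with 20 to 120 N. Pads are 22 mm wide; open, the fingers measure 114 mm over their backs; the gripper's body (76 mm by 85 mm) begins 54 mm behind the grasp point. The pads swing forward as they close: fully open they stand 13 mm farther back than shut.
Start: joints at [1.14, 0.32, 1.565, -0, 1.257, -0.02], TCP at [0.23, 0.527, 0.248] pointing down, gripper open.
Joint ranges: [-3.11, 3.11], [-0.84, 2.01], [0.21, 2.61], [-1.34, 4.49], [0.05, 2.63], [-2.56, 2.56]. Speed limits (rad/s): [2.57, 2.57, 3.14, 3.14, 3.14, 3.14].

### API

Orientations are given as a rotation vector (axis times angle).
In Python, from station import bot gives the robot as it stands.
- The arm moves only by the tool carry_out, never from a script. Its argument "commands" is one flat list of numbers, 7 for each row, row after row: the shift along the tool's x, y, z each as a share of 30 mm, from -1 to 1, then the turn, a rotation vector about the tool's x, y, z each as a share of pi rad, from -1 to 1, then the gripper's target within -1 to 1 (fully open at 1, half-way at 0, shut at -1). In form: [tx, ty, tz, ax, ay, az, jaw, tx, ty, tz, ax, ay, az, jaw, ...]. A call has 1 to 10 rows; each row shifts and turns the commanded pose from where the row before left it, along the tool's axes as they then stand; what a row does not reach is not made up. A row lasts 1/12 s, in which the tool goes at most 41.7 mm and 7.16 degrees, less where a joint would pass 70% of its speed; a pose out of reach is approached as far as the arm can. A call with a number of a shift or a turn outside -1 to 1 is refused whole. A call with a gripper value outside its range is refused whole. The fingers move at their own pace and stop on an object; "newtons" is the grip in N (left out, the last holds). Time passes only in rows, so rows that do not move let the fingers close. It gives the time, the measured TCP pose, the force, the opening and the grip force at its end, in the units of the state.
- bot.sense(): the state, without advancing time (a new reading comes with each control period).
- bot.get_image(name): name is "scene" or "top" or "wrist"; returns a dict with "image" (384x512x3 uint8, red, green, blue), "z_map" (384x512 float32, m along the optical axis (not along the pixel's ray), 0 where there is no reading), "K" (3x3 intrinsics, pixels), "world_from_camera" (4x4, takes a point from camera to world coordinates). Camera axes: x right, y down, z forward; pixel columns grow to the right and rows downward; lengths in m; the calibration is good to about 2 mm. A picture is of the moment at which its call begins.
- bot.finish_job(): hands the job in; it is judged then, once.
The state is a dict: "clock": time; "q": joint angles; "dq": joint speeds; "joint_torque": joint torques, N m; "tool_pos": TCP position; "tool_rot": TCP orientation; "force": force on the tool from outside, world axes, zero at the start; "ft_torque": the same for the moment, N m; "opening": opening from 0.0 (shut) to 1.0 (fully open); "finger_force": force on a finger pad.
Only numpy, scipy, OpenCV 4.12 (cv2) and the standard library are available. Lean on these libraries where they do the work, as an engineer would, in place of code of your own. Each camera call takes 0.05 s, during which the arm holds its last target. There are 200 camera calls.

### The job

Clear the black rubber tamping mat: throw both pieces of crumpled paper into the steel waste bin, and lay the cleaning brush in its raised wooden rest so that its handle sits level in both forks. Leave the tamper on the mat and the two white cups beside it standing where they are.

Things in the scene. Friction and masses are not known exactly. Their poses are not given: they have to be found in the camera images.
- mat: Black rubber mat with fine ribs, fixed, 300 (its x) x 380 (its y) mm and 6 mm thick, flat on the table. Origin at the centre of its underside, so its top is 6 mm above the origin. The two paper wads, the tamper and the brush lie on it at the start.
- round_wad: Rounded ball of crumpled off-white paper, stiff, about 62 x 60 x 58 mm (its x, y, z), 14 to 28 g. Origin at its centre, 29 mm above the mat. Faceted: it does not roll away by itself.
- long_wad: Longer wad of crumpled off-white paper, stiff, about 88 mm long (its x), 54 mm wide (its y), 46 mm high (its z), 17 to 35 g. Origin at its centre, 23 mm above the mat.
- brush: Cleaning brush lying flat, 60 to 130 g: straight wooden handle 150 mm long (x -75 to 75), 20 wide, 18 high, then a steel collar and a black bristle block 36 wide, 22 high, ending at x = 120 mm. Origin mid-handle, on its underside; x points to the bristles, z up. Its centre of mass lies about 21 mm from the origin towards the bristles.
- rest: Raised rest of dark wood, fixed: base 140 x 80 x 10 mm, two upright forks 12 mm thick, centred at x = -46 and 46 mm (80 mm free between). Each has a notch open upward, 40 mm wide (y -20 to 20), flat floor 60 mm up, between horns that reach 85 mm. Origin at the centre of its underside; the brush handle lies along x, bristles at either end.
- bin: Round open waste bin of bare steel, fixed, 180 mm across the rim, 160 mm at the foot, 120 mm high, wall 4 mm, inner floor 6 mm up. Origin at the centre of its underside, z up.
- tamper: Steel coffee tamper with a round blue handle, standing on the mat, 58 mm across, 87 mm high. Origin at the centre of its underside. To be left alone.
- cup_a: Small white ceramic cup with a handle (at its +y), 66 mm across, 58 mm high, on the table. Origin at the centre of its underside. To be left alone.
- cup_b: Larger white ceramic cup with a handle (at its +y), 84 mm across, 62 mm high, on the table. Origin at the centre of its underside. To be left alone.

How it is judged:
At the end, for the whole second after the job is handed in: Both wads lie in the bin (centre within 85 mm of its axis, under 110 mm up). The brush rests in both forks: handle middle within 30 mm along, 22 mm across the rest's middle, underside 55 to 84 mm up, level to 0.12 rad, along the rest to 0.35 rad, either end or face (horizontal distance between each of round_wad, long_wad and bin below 0.085 m and z of each of round_wad, long_wad in the frame of bin below 0.11 m and x of brush in the frame of rest between -0.03 and 0.03 m and y of brush in the frame of rest between -0.022 and 0.022 m and z of brush in the frame of rest between 0.055 and 0.084 m and angle between the x axis of brush and the x axis of rest, either way round below 0.35 rad and angle between brush's own x axis and vertical between 1.45 and 1.69 rad and linear speed of brush below 0.03 m/s); the robot touches nothing.
It fails at once if the tamper is pushed more than 25 mm or tipped over (distance of tamper from where it was at the start of the episode above 0.025 m or angle between tamper's own z axis and vertical above 0.6 rad).
It fails at once if a cup is pushed more than 25 mm or tipped over (distance of any of cup_a, cup_b from where it was at the start of the episode above 0.025 m or angle between any of cup_a, cup_b's own z axis and vertical above 0.6 rad).
It also fails if it takes over 72 s, if anything falls off the work surface, if the arm or the gripper's body presses on something with over 40 N, if the wrist force passes 120 N, or if a joint passes its speed limit or range.

## Working session

There is one attempt and no reset: what is moved stays moved. The work goes in short steps, Python scripts to look and compute and a tool call to move; the robot and the scene stay as the last step left them, time stands still between calls to the robot, and variables do not carry over. Pictures are saved under pics/ and viewed, at most 10 in all, crops included, and the job is handed in when it is done.

Besides the shell and the picture viewer there is one more tool, called after "Emit:" as a command line: name --argument value ..., lists and objects as JSON in quotes. carry_out: Moves the arm, as the interface text tells. Its arguments: {"type":"object","properties":{"commands":{"type":"array","items":{"type":"number"}},"newtons":{"type":"number"}},"required":["commands"]}

```bash
mkdir -p pics; cat > h.py <<'E'
import numpy as np,cv2
from station import bot
def snap(n,f):
    d=bot.get_image(n); cv2.imwrite('pics/'+f,d['image'][:,:,::-1]); np.savez('pics/'+f+'.npz',**d); return d
def cloud(d):
    z=d['z_map'];K=d['K'];v,u=np.indices(z.shape)
    p=np.stack([(u-K[0,2])/K[0,0]*z,(v-K[1,2])/K[1,1]*z,z],-1)
    T=d['world_from_camera'];w=p@T[:3,:3].T+T[:3,3]; w[z==0]=np.nan; return w
E
python3 - <<'E'
from h import *
s=bot.sense();print(s['clock'],s['tool_pos'],s['tool_rot'],s['opening'])
d=snap('top','t0.png');print(d['K'],d['world_from_camera'].round(3))
w=cloud(d)
h=np.nan_to_num(w[...,2]);cv2.imwrite('pics/h0.png',np.clip(h*2000,0,255).astype(np.uint8))
a=np.hstack([cv2.imread('pics/t0.png'),cv2.imread('pics/h0.png')]);cv2.imwrite('pics/a0.png',cv2.resize(a,(800,300)))
E
```

```text
0.0 [0.22943138 0.5267597  0.24748818] [-6.40617880e-01 -3.07517092e+00  2.63585443e-03] 1.0038551474209736
[[387.01828065   0.         259.54237998]
 [  0.         387.01828065 184.8986827 ]
 [  0.           0.           1.        ]] [[-2.000e-02 -9.890e-01  1.490e-01  4.060e-01]
 [-1.000e+00  2.000e-02 -4.000e-03  1.300e-02]
 [ 1.000e-03 -1.490e-01 -9.890e-01  1.121e+00]
 [ 0.000e+00  0.000e+00  0.000e+00  1.000e+00]]
```

View pics/t0.png

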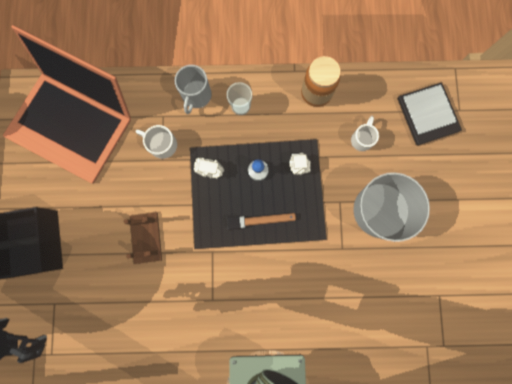

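View pics/h0.png

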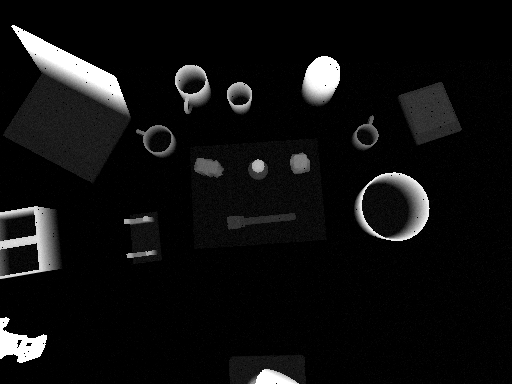

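The top view shows the long wad at (208,168), the tamper at (258,170), the round wad at (300,163), the brush along (228–296,219) with its bristles to the left, the rest at (143,238) and the bin at (393,208). The height map agrees with this.

```bash
python3 - <<'E'
from h import *
d=dict(np.load('pics/t0.png.npz'));w=cloud(d)
def reg(n,u0,u1,v0,v1,z0,z1):
    r=w[v0:v1,u0:u1].reshape(-1,3);r=r[(r[:,2]>z0)&(r[:,2]<z1)]
    c,(a,b),t=cv2.minAreaRect(r[:,:2].astype(np.float32)*1000)
    pc=np.linalg.svd(r[:,:2]-r[:,:2].mean(0),full_matrices=False)[2][0]
    print(n,len(r),'mean',r.mean(0).round(3),'rect',np.round(c,0),round(a),round(b),round(t),'axis deg',np.degrees(np.arctan2(pc[1],pc[0])).round(1),'zmax',np.percentile(r[:,2],98).round(3))
reg('long',190,230,150,185,.018,.08)
reg('round',285,318,148,180,.018,.08)
reg('tamper',245,275,150,190,.06,.12)
reg('brush',222,300,205,235,.014,.06)
reg('handle',250,300,205,235,.014,.06)
reg('rest forks',118,165,205,270,.07,.1)
reg('fork1',118,165,205,232,.07,.1)
reg('fork2',118,165,240,270,.07,.1)
reg('bin',345,440,160,250,.11,.13)
reg('cupa?',350,380,115,155,.045,.08)
reg('cupb?',135,180,120,165,.045,.08)
E
```

```text
long 437 mean [0.622 0.154 0.045] rect [625. 153.] 85 50 75 axis deg -105.2 zmax 0.054
round 352 mean [ 0.627 -0.105  0.053] rect [ 632. -106.] 59 55 8 axis deg -145.0 zmax 0.066
tamper 132 mean [0.616 0.013 0.086] rect [617.  12.] 32 33 49 axis deg 164.2 zmax 0.094
brush 575 mean [0.472 0.018 0.024] rect [475.   7.] 36 195 6 axis deg 94.5 zmax 0.029
handle 325 mean [ 0.476 -0.025  0.022] rect [476. -26.] 20 130 5 axis deg 94.7 zmax 0.027
rest forks 107 mean [0.431 0.338 0.081] rect [430. 339.] 104 65 6 axis deg -175.6 zmax 0.086
fork1 55 mean [0.476 0.342 0.081] rect [476. 343.] 12 63 7 axis deg -82.6 zmax 0.086
fork2 52 mean [0.385 0.334 0.081] rect [384. 334.] 11 65 5 axis deg 95.8 zmax 0.086
bin 480 mean [ 0.496 -0.351  0.117] rect [ 496. -340.] 178 177 89 axis deg -69.0 zmax 0.122
cupa? 178 mean [ 0.712 -0.3    0.053] rect [ 715. -296.] 86 65 9 axis deg 152.8 zmax 0.06
cupb? 251 mean [0.705 0.3   0.056] rect [711. 299.] 102 83 31 axis deg 55.9 zmax 0.064
```

Emit:
carry_out --commands '[0,0,0,0,0,0.038,1,0,0,0,0,0,0.038,1,0,0,0,0,0,0.038,1,0,0,0,0,0,0.038,1,0,0,0,0,0,0.038,1,0,0,0,0,0,0.038,1,0,0,0,0,0,0.038,1,0,0,0,0,0,0.038,1,0,0,0,0,0,0.038,1,0,0,0,0,0,0.038,1]'

```text
clock: 0.88
tool_pos: [0.2295, 0.5268, 0.2476]
tool_rot: [2.265, 2.177, -0.002]
force: [0.1, -0.4, -0.2]
opening: 1.003
finger_force: 0.0
```

Emit:
carry_out --commands '[0,0,0,0,0,0.038,1,0,0,0,0,0,0.038,1,-0.446,0.843,0.2,0,0,0,1,-0.446,0.843,0.2,0,0,0,1,-0.446,0.843,0.2,0,0,0,1,-0.446,0.843,0.2,0,0,0,1,-0.446,0.843,0.2,0,0,0,1,-0.446,0.843,0.2,0,0,0,1,-0.446,0.843,0.2,0,0,0,1,-0.446,0.843,0.2,0,0,0,1]'

```text
clock: 1.72
tool_pos: [0.3962, 0.3683, 0.1996]
tool_rot: [2.503, 1.899, -0.002]
force: [0.4, -0.4, 0.3]
opening: 0.998
finger_force: 0.0
```

Emit:
carry_out --commands '[-0.446,0.843,0.2,0,0,0,1,-0.446,0.843,0.2,0,0,0,1,-0.446,0.843,0.2,0,0,0,1,-0.446,0.843,0.2,0,0,0,1,-0.446,0.843,0.2,0,0,0,1,-0.446,0.843,0.2,0,0,0,1,-0.446,0.843,0.2,0,0,0,1,-0.446,0.843,0.2,0,0,0,1,-0.446,0.843,0.2,0,0,0,1,-0.446,0.843,0.2,0,0,0,1]'

```text
clock: 2.55
tool_pos: [0.6037, 0.1714, 0.1394]
tool_rot: [-2.502, -1.899, 0.002]
force: [-0.1, 0.9, 1.0]
opening: 1.003
finger_force: 0.0
```

```bash
cat >> h.py <<'E'
def toolaxes():
    s=bot.sense();R=cv2.Rodrigues(np.array(s['tool_rot']))[0];return np.array(s['tool_pos']),R
def go(t,p=None):
    p0,R=toolaxes(); p=p0 if p is None else np.array(p)
    print('to',t,'tool shares',(R.T@(np.array(t)-p)/.03).round(2))
def rect(w,box,z0,z1,n=''):
    (x0,x1),(y0,y1)=box
    r=w.reshape(-1,3);r=r[(r[:,0]>x0)&(r[:,0]<x1)&(r[:,1]>y0)&(r[:,1]<y1)&(r[:,2]>z0)&(r[:,2]<z1)]
    if len(r)<5: print(n,'none');return
    c,(a,b),t=cv2.minAreaRect(r[:,:2].astype(np.float32)*1000)
    print(n,len(r),'rect',np.round(c),round(a),round(b),round(t),'z98',np.percentile(r[:,2],98).round(3))
E
python3 - <<'E'
from h import *
d=snap('wrist','w1.png');w=cloud(d)
rect(w,((.55,.7),(.09,.22)),.012,.07,'long')
go([.625,.153,.031])
E
```

```text
long 5974 rect [625. 156.] 84 51 77 z98 0.053
to [0.625, 0.153, 0.031] tool shares [-0.3   0.7   3.57]
```

View pics/w1.png

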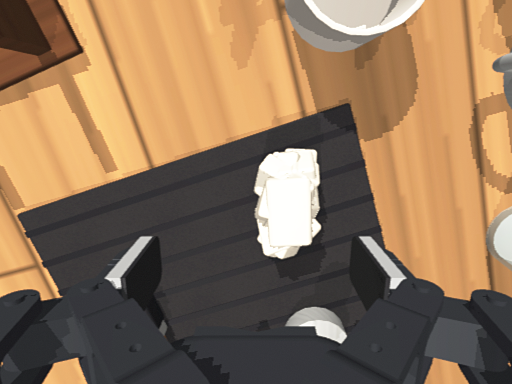

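The wrist view shows the long wad at (288,203), upright between the fingers and squarely aligned with their closing line. The tamper is at the bottom edge (318,320), clear of the fingers.

Emit:
carry_out --commands '[-0.24,0.68,0,0,0,0,1,0,0,0.7,0,0,0,1,0,0,0.8,0,0,0,1,0,0,0.8,0,0,0,1,0,0,0.8,0,0,0,1,0,0,0.47,0,0,0,1,0,0,0,0,0,0,-1,0,0,0,0,0,0,-1,0,0,0,0,0,0,-1,0,0,0,0,0,0,-1]' --newtons 30

```text
clock: 3.43
tool_pos: [0.6218, 0.1606, 0.0349]
tool_rot: [2.502, 1.898, 0.004]
force: [-0.3, 0.3, -0.5]
opening: 0.57
finger_force: 29.9
```

Emit:
carry_out --commands '[0,0,0,0,0,0,-1,0,0,0,0,0,0,-1,0,0,0,0,0,0,-1,0,0,0,0,0,0,-1,0,0,-0.5,0,0,0,-1,0,0,-1,0,0,0,-1,0,0,-1,0,0,0,-1,0,0,-1,0,0,0,-1,0,0,-1,0,0,0,-1,0,0,-1,0,0,0,-1]'

```text
clock: 4.27
tool_pos: [0.6205, 0.1601, 0.1995]
tool_rot: [-2.503, -1.899, 0.001]
force: [0.0, -0.0, -0.6]
opening: 0.568
finger_force: 30.1
```

```bash
python3 - <<'E'
from h import *
go([.496,-.34,.19])
E
```

```text
to [0.496, -0.34, 0.19] tool shares [-17.17   0.49   0.32]
```

Emit:
carry_out --commands '[-0.95,0.03,0,0,0,0,-1,-0.95,0.03,0,0,0,0,-1,-0.95,0.03,0,0,0,0,-1,-0.95,0.03,0,0,0,0,-1,-0.95,0.03,0,0,0,0,-1,-0.95,0.03,0,0,0,0,-1,-0.95,0.03,0,0,0,0,-1,-0.95,0.03,0,0,0,0,-1,-0.95,0.03,0,0,0,0,-1,-0.95,0.03,0,0,0,0,-1]'

```text
clock: 5.1
tool_pos: [0.5521, -0.1179, 0.1981]
tool_rot: [-2.502, -1.899, 0.0]
force: [0.7, -0.3, -0.1]
opening: 0.569
finger_force: 30.1
```

Emit:
carry_out --commands '[-0.95,0.03,0,0,0,0,-1,-0.95,0.03,0,0,0,0,-1,-0.95,0.03,0,0,0,0,-1,-0.95,0.03,0,0,0,0,-1,-0.95,0.03,0,0,0,0,-1,-0.95,0.03,0,0,0,0,-1,-0.95,0.03,0,0,0,0,-1,-0.52,0,0,0,0,0,-1,0,0,0,0,0,0,-1,0,0,0,0,0,0,-1]'

```text
clock: 5.93
tool_pos: [0.5007, -0.3254, 0.1979]
tool_rot: [-2.503, -1.896, -0.001]
force: [-0.2, 0.4, -0.7]
opening: 0.568
finger_force: 30.1
```

Emit:
carry_out --commands '[-0.5,0,0,0,0,0,-1,0,0,0.8,0,0,0,-1,0,0,0.9,0,0,0,-1,0,0,0.9,0,0,0,-1,0,0,0.6,0,0,0,-1,0,0,0,0,0,0,1,0,0,0,0,0,0,1,0,0,0,0,0,0,1,0,0,0,0,0,0,1,0,0,0,0,0,0,1]'

```text
clock: 6.77
tool_pos: [0.4979, -0.3404, 0.1038]
tool_rot: [2.5, 1.898, 0.002]
force: [-0.5, 1.9, -0.6]
opening: 1.001
finger_force: 0.0
```

Emit:
carry_out --commands '[0,0,-0.9,0,0,0,1,0,0,-0.9,0,0,0,1,0,0,-0.9,0,0,0,1,0,0,-0.3,0,0,0,1,0,0,0,0,0,0,1]'

```text
clock: 7.18
tool_pos: [0.4984, -0.341, 0.1959]
tool_rot: [2.497, 1.895, 0.004]
force: [-0.2, 0.1, 1.0]
opening: 0.998
finger_force: 0.0
```

```bash
python3 - <<'E'
from h import *
go([.631,-.106,.16])
d=snap('top','t1.png');w=cloud(d)
rect(w,((.44,.56),(-.40,-.28)),.03,.1,'in bin')
rect(w,((.55,.7),(.09,.22)),.018,.07,'long on mat')
E
```

```text
to [0.631, -0.106, 0.16] tool shares [8.74 2.14 1.19]
in bin 491 rect [ 511. -344.] 96 114 1 z98 0.068
long on mat none
```

Emit:
carry_out --commands '[0.87,0.21,0,0,0,0,1,0.87,0.21,0,0,0,0,1,0.87,0.21,0,0,0,0,1,0.87,0.21,0,0,0,0,1,0.87,0.21,0,0,0,0,1,0.87,0.21,0.2,0,0,0,1,0.87,0.21,0.4,0,0,0,1,0.87,0.21,0.4,0,0,0,1,0.87,0.21,0.4,0,0,0,1,0.6,0.21,0.2,0,0,0,1]'

```text
clock: 8.07
tool_pos: [0.6245, -0.1108, 0.1404]
tool_rot: [-2.497, -1.897, 0.006]
force: [-0.1, 0.1, -0.8]
opening: 1.001
finger_force: 0.0
```

```bash
python3 - <<'E'
from h import *
d=snap('wrist','w2.png');w=cloud(d)
rect(w,((.57,.7),(-.17,-.06)),.012,.08,'round')
go([.631,-.106,.035])
E
```

```text
round 5148 rect [ 632. -105.] 59 57 4 z98 0.065
to [0.631, -0.106, 0.035] tool shares [0.11 0.16 3.48]
```

Emit:
carry_out --commands '[0.15,0.18,0,0,0,0,1,0,0,0.8,0,0,0,1,0,0,0.9,0,0,0,1,0,0,0.9,0,0,0,1,0,0,0.8,0,0,0,1,0,0,0,0,0,0,-1,0,0,0,0,0,0,-1,0,0,0,0,0,0,-1,0,0,0,0,0,0,-1,0,0,0,0,0,0,-1]'

```text
clock: 8.95
tool_pos: [0.6332, -0.1108, 0.0441]
tool_rot: [2.501, 1.897, 0.004]
force: [0.3, 0.2, 0.6]
opening: 0.727
finger_force: 32.1
```

Emit:
carry_out --commands '[0,0,0,0,0,0,-1,0,0,0,0,0,0,-1,0,0,-0.5,0,0,0,-1,0,0,-1,0,0,0,-1,0,0,-1,0,0,0,-1,0,0,-1,0,0,0,-1,0,0,-1,0,0,0,-1,0,0,-1,0,0,0,-1,0,0,-0.3,0,0,0,-1,0,0,0,0,0,0,-1]'

```text
clock: 9.78
tool_pos: [0.6336, -0.1107, 0.2198]
tool_rot: [2.498, 1.896, 0.008]
force: [1.1, 0.2, -0.7]
opening: 0.727
finger_force: 32.3
```

```bash
python3 - <<'E'
from h import *
go([.496,-.34,.2])
E
```

```text
to [0.496, -0.34, 0.2] tool shares [-8.6  -2.36  0.64]
```

Emit:
carry_out --commands '[-0.87,-0.24,0,0,0,0,-1,-0.87,-0.24,0,0,0,0,-1,-0.87,-0.24,0,0,0,0,-1,-0.87,-0.24,0,0,0,0,-1,-0.87,-0.24,0,0,0,0,-1,-0.87,-0.24,0,0,0,0,-1,-0.87,-0.24,0,0,0,0,-1,-0.87,-0.24,0,0,0,0,-1,-0.87,-0.24,0,0,0,0,-1,-0.87,-0.24,0,0,0,0,-1]'

```text
clock: 10.62
tool_pos: [0.4908, -0.3428, 0.2138]
tool_rot: [-2.499, -1.897, 0.002]
force: [0.5, -0.4, -0.7]
opening: 0.725
finger_force: 32.3
```

Emit:
carry_out --commands '[0,0,0.5,0,0,0,-1,0,0,0.9,0,0,0,-1,0,0,0.9,0,0,0,-1,0,0,0.9,0,0,0,-1,0,0,0.2,0,0,0,-1,0,0,0,0,0,0,1,0,0,0,0,0,0,1,0,0,0,0,0,0,1,0,0,0,0,0,0,1,0,0,0,0,0,0,1]'

```text
clock: 11.45
tool_pos: [0.4932, -0.3428, 0.1157]
tool_rot: [2.5, 1.898, 0.001]
force: [-0.2, -1.0, 0.1]
opening: 1.002
finger_force: 0.0
```

Emit:
carry_out --commands '[0,0,-0.9,0,0,0,1,0,0,-0.9,0,0,0,1,0,0,-0.9,0,0,0,1,0,0,0,0,0,-0.038,1,0,0,0,0,0,-0.038,1,0,0,0,0,0,-0.038,1]'

```text
clock: 11.95
tool_pos: [0.4929, -0.3427, 0.197]
tool_rot: [2.115, 2.318, 0.001]
force: [-0.4, 0.1, 0.3]
opening: 1.001
finger_force: 0.0
```

```bash
python3 - <<'E'
from h import *
go([.475,-.001,.16])
p,R=toolaxes();print(p,np.degrees(np.arctan2(R[1,1],R[0,1])))
d=snap('top','t2.png');w=cloud(d)
rect(w,((.44,.56),(-.40,-.28)),.03,.11,'in bin')
rect(w,((.57,.7),(-.17,-.05)),.018,.07,'round on mat')
E
```

```text
to [0.475, -0.001, 0.16] tool shares [11.4   0.44  1.21]
[ 0.49291842 -0.34266375  0.19702336] 5.244771530558163
in bin 546 rect [ 500. -343.] 113 119 90 z98 0.11
round on mat none
```

Emit:
carry_out --commands '[0.95,0.04,0,0,0,0,1,0.95,0.04,0,0,0,0,1,0.95,0.04,0,0,0,0,1,0.95,0.04,0,0,0,0,1,0.95,0.04,0,0,0,0,1,0.95,0.04,0,0,0,0,1,0.95,0.04,0.3,0,0,0,1,0.95,0.04,0.3,0,0,0,1,0.95,0.04,0.3,0,0,0,1,0.95,0.04,0.3,0,0,0,1]'

```text
clock: 12.83
tool_pos: [0.4802, -0.0562, 0.1597]
tool_rot: [2.127, 2.31, 0.002]
force: [0.7, -0.1, 0.4]
opening: 0.997
finger_force: 0.0
```

Emit:
carry_out --commands '[0.95,0.04,0,0,0,0,1,0.95,0.04,0,0,0,0,1,0,0,0,0,0,0,1]'

```text
clock: 13.08
tool_pos: [0.4773, 0.0032, 0.1597]
tool_rot: [-2.122, -2.315, -0.003]
force: [0.4, -0.2, -0.7]
opening: 1.002
finger_force: 0.0
```

```bash
python3 - <<'E'
from h import *
d=snap('wrist','w3.png');w=cloud(d)
rect(w,((.43,.52),(-.15,.15)),.014,.05,'brush')
rect(w,((.43,.52),(-.15,.02)),.014,.05,'handle')
go([.475,0,.025])
d=snap('top','t3.png');im=d['image'][150:270,330:460,::-1];cv2.imwrite('pics/bin.png',cv2.resize(im,None,fx=4,fy=4))
E
```

```text
brush 6365 rect [475.   9.] 36 194 6 z98 0.029
handle 2535 rect [477. -34.] 20 109 4 z98 0.025
to [0.475, 0, 0.025] tool shares [-0.04 -0.1   4.49]
```

View pics/w3.png

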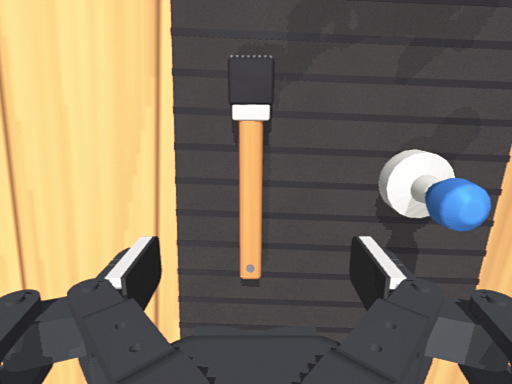

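View pics/bin.png

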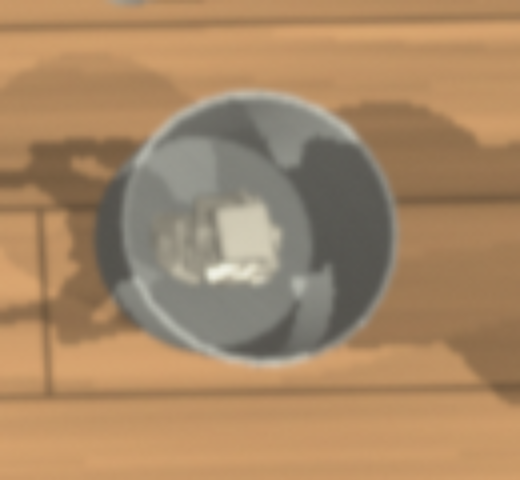

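The wrist view shows the brush handle upright at column 251, parallel to the fingers, with the tamper at (440,195), clear on the right. The bin crop shows both wads side by side inside, at about (180,240) and (245,235).

Emit:
carry_out --commands '[0.03,-0.06,0.8,0,0,0,1,0,0,0.9,0,0,0,1,0,0,0.9,0,0,0,1,0,0,0.9,0,0,0,1,0,0,0.6,0,0,0,1,0,0,0.39,0,0,0,1,0,0,0,0,0,0,1,0,0,0,0,0,0,-1,0,0,0,0,0,0,-1,0,0,0,0,0,0,-1]' --newtons 60

```text
clock: 14.02
tool_pos: [0.4768, -0.0002, 0.0256]
tool_rot: [2.124, 2.312, 0.003]
force: [0.7, -0.2, 0.0]
opening: 0.609
finger_force: 0.0
```

Emit:
carry_out --commands '[0,0,0,0,0,0,-1,0,0,0,0,0,0,-1,0,0,0,0,0,0,-1,0,0,0,0,0,0,-1,0,0,0,0,0,0,-1,0,0,0,0,0,0,-1]'

```text
clock: 14.52
tool_pos: [0.4762, 0.0003, 0.0254]
tool_rot: [2.123, 2.314, 0.001]
force: [-0.8, -0.4, 6.6]
opening: 0.216
finger_force: 59.8
```

Emit:
carry_out --commands '[0,0,-0.3,0,0,0,-1,0,0,-0.7,0,0,0,-1,0,0,-0.8,0,0,0,-1,0,0,-0.8,0,0,0,-1,0,0,-0.8,0,0,0,-1,0,0,-0.8,0,0,0,-1,0,0,-0.8,0,0,0,-1,0,0,0,0,0,-0.02,-1,0,0,0,0,0,-0.037,-1,0,0,0,0,0,-0.037,-1]'

```text
clock: 15.35
tool_pos: [0.4757, 0.0004, 0.1756]
tool_rot: [1.753, 2.606, 0.001]
force: [-0.2, -0.4, -1.5]
opening: 0.214
finger_force: 58.9
```

Emit:
carry_out --commands '[0,0,0,0,0,-0.037,-1,0,0,0,0,0,-0.037,-1,0,0,0,0,0,-0.037,-1,0,0,0,0,0,-0.037,-1,0,0,0,0,0,-0.037,-1,0,0,0,0,0,-0.037,-1,0,0,0,0,0,-0.037,-1,0,0,0,0,0,-0.037,-1,0,0,0,0,0,-0.037,-1,0,0,0,0,0,-0.037,-1]'

```text
clock: 16.18
tool_pos: [0.4754, 0.0004, 0.1749]
tool_rot: [-0.034, -3.141, -0.0]
force: [-1.0, -0.5, -1.1]
opening: 0.215
finger_force: 58.9
```

Emit:
carry_out --commands '[0,0,0,0,0,-0.037,-1,0,0,0,0,0,0,-1,0,0,0,0,0,0,-1]'

```text
clock: 16.43
tool_pos: [0.4756, 0.0003, 0.1748]
tool_rot: [-0.135, 3.139, 0.0]
force: [0.1, -0.2, -1.3]
opening: 0.217
finger_force: 58.9
```

```bash
python3 - <<'E'
from h import *
p,R=toolaxes();print(p,np.degrees(np.arctan2(R[1,1],R[0,1])),bot.sense()['opening'])
d=snap('top','t4.png');w=cloud(d)
rect(w,((.3,.62),(-.08,.08)),.15,.19,'brush')
r=w.reshape(-1,3);m=(r[:,0]>.3)&(r[:,0]<.43)&(abs(r[:,1])<.06)&(r[:,2]>.1)&(r[:,2]<.2);print(np.polyfit(r[m,0],r[m,2],1),r[m][:,:].min(0),r[m].max(0),m.sum())
g=w.reshape(-1,3)
d=snap('wrist','w4.png')
go([.416,.337,p[2]])
E
```

```text
[4.75561035e-01 3.42544818e-04 1.74788930e-01] 94.9224133225087 0.21662105438453766
brush 366 rect [408.  -6.] 72 36 5 z98 0.179
[-0.06144745  0.19959593] [ 0.37234148 -0.02681076  0.15944612] [0.42826632 0.01126023 0.18199518] 316
to [0.416, 0.337, np.float64(0.17478893008394955)] tool shares [ 1.01 11.35 -0.  ]
```

View pics/w4.png

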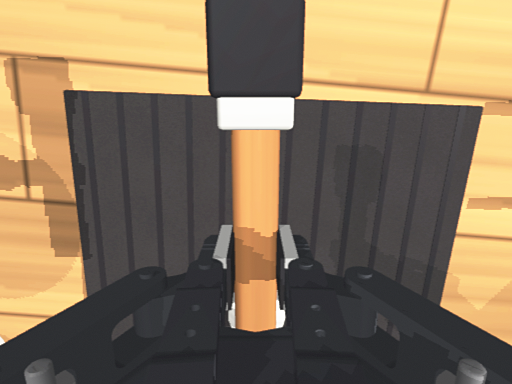

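The wrist view shows the brush held straight and centred between the pads: collar at (255,112), bristles at the top.

Emit:
carry_out --commands '[0.09,0.5,0,0,0,0,-1,0.09,0.95,0,0,0,0,-1,0.09,0.95,0,0,0,0,-1,0.09,0.95,0,0,0,0,-1,0.09,0.95,0,0,0,0,-1,0.09,0.95,0,0,0,0,-1,0.09,0.95,0,0,0,0,-1,0.09,0.95,0,0,0,0,-1,0.09,0.95,0,0,0,0,-1,0.09,0.95,0,0,0,0,-1]'

```text
clock: 17.37
tool_pos: [0.4243, 0.2697, 0.1746]
tool_rot: [-0.137, 3.139, 0.0]
force: [0.3, 0.2, -0.9]
opening: 0.218
finger_force: 58.9
```

Emit:
carry_out --commands '[0.09,0.95,0,0,0,0,-1,0.09,0.95,0,0,0,0,-1,0,0.4,0,0,0,0,-1,0,0,0,0,0,0,-1,0,0,0,0,0,0,-1]'

```text
clock: 17.78
tool_pos: [0.4131, 0.3364, 0.1743]
tool_rot: [0.14, -3.138, 0.002]
force: [-0.8, -0.9, -0.5]
opening: 0.217
finger_force: 59.0
```

```bash
python3 - <<'E'
from h import *
go([.414,.337,.081])
p,R=toolaxes();print(p,np.degrees(np.arctan2(R[1,1],R[0,1])))
d=snap('top','t5.png');w=cloud(d)
rect(w,((.29,.38),(.28,.39)),.15,.2,'bristle')
cv2.imwrite('pics/rest.png',cv2.resize(d['image'][190:290,90:210,::-1],None,fx=4,fy=4))
d=snap('wrist','w5.png');w=cloud(d)
rect(w,((.33,.52),(.28,.40)),.07,.095,'forks')
E
```

```text
to [0.414, 0.337, 0.081] tool shares [-0.03  0.02  3.11]
[0.41314863 0.33637095 0.17428138] 95.11606342054905
bristle 297 rect [346. 324.] 75 24 17 z98 0.177
forks 697 rect [385. 335.] 12 63 6 z98 0.086
```

View pics/w5.png

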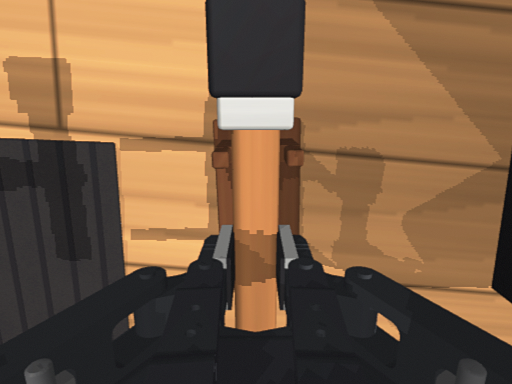

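The wrist view shows the near fork's horns at (221,157) and (294,157), evenly either side of the handle (column 256), so I'm lowering.

Emit:
carry_out --commands '[0,0.02,0.6,0,0,0,-1,0,0,0.7,0,0,0,-1,0,0,0.6,0,0,0,-1,0,0,0.5,0,0,0,-1,0,0,0.4,0,0,0,-1,0,0,0.2,0,0,0,-1,0,0,0.08,0,0,0,-1,0,0,0,0,0,0,-1,0,0,0,0,0,0,-1]'

```text
clock: 18.63
tool_pos: [0.4138, 0.337, 0.0828]
tool_rot: [-0.138, 3.138, 0.001]
force: [-0.2, -0.4, 0.1]
opening: 0.22
finger_force: 59.0
```

Still lowering, in small steps until it touches.

Emit:
carry_out --commands '[0,0,0.07,0,0,0,-1,0,0,0,0,0,0,-1,0,0,0,0,0,0,-1]'

```text
clock: 18.88
tool_pos: [0.4134, 0.3373, 0.0804]
tool_rot: [-0.139, 3.138, 0.001]
force: [0.2, -0.0, -1.0]
opening: 0.215
finger_force: 59.0
```

Emit:
carry_out --commands '[0,0,0.04,0,0,0,-1,0,0,0,0,0,0,-1,0,0,0,0,0,0,-1]'

```text
clock: 19.13
tool_pos: [0.4135, 0.3374, 0.0794]
tool_rot: [-0.139, 3.138, 0.001]
force: [-0.3, -1.3, 3.6]
opening: 0.216
finger_force: 59.4
```

Emit:
carry_out --commands '[0,0,0,0,0,0,-0.3,0,0,0,0,0,0,0,0,0,0,0,0,0,0.3,0,0,0,0,0,0,1,0,0,0,0,0,0,1,0,0,0,0,0,0,1,0,0,0,0,0,0,1]'

```text
clock: 19.72
tool_pos: [0.4133, 0.3372, 0.0787]
tool_rot: [0.139, -3.138, 0.0]
force: [0.3, -1.2, 0.4]
opening: 1.004
finger_force: 0.0
```

Emit:
carry_out --commands '[0,0,-0.3,0,0,0,1,0,0,-0.6,0,0,0,1,0,0,-0.8,0,0,0,1,0,0,-0.9,0,0,0,1,0,0,-0.9,0,0,0,1,0,0,-0.9,0,0,0,1,0,0,-0.4,0,0,0,1,0,0,0,0,0,0,1,0,0,0,0,0,0,1]'

```text
clock: 20.47
tool_pos: [0.4133, 0.3372, 0.2236]
tool_rot: [-0.139, 3.137, 0.002]
force: [-0.4, 0.2, -0.5]
opening: 1.002
finger_force: 0.0
```

```bash
python3 - <<'E'
from h import *
d=snap('wrist','w6.png');w=cloud(d)
hsv=cv2.cvtColor(d['image'],cv2.COLOR_RGB2HSV)
rect(w,((.28,.38),(.28,.39)),.05,.1,'bristle+')
r=w.reshape(-1,3)
for x in (.34,.36,.40,.43,.46):
    m=(abs(r[:,0]-x)<.006)&(abs(r[:,1]-(.3385+(x-.43)*.095))<.006)&(r[:,2]>.04)&(r[:,2]<.1);print(x,m.sum(),np.median(r[m,2]) if m.any() else None)
d=snap('scene','s6.png')
E
```

```text
bristle+ 3402 rect [346. 337.] 79 43 14 z98 0.083
0.34 227 0.08148809226102716
0.36 204 0.07800124072453174
0.4 185 0.07759768167736547
0.43 169 0.07756768638511641
0.46 152 0.07757714343562594
```

View pics/w6.png

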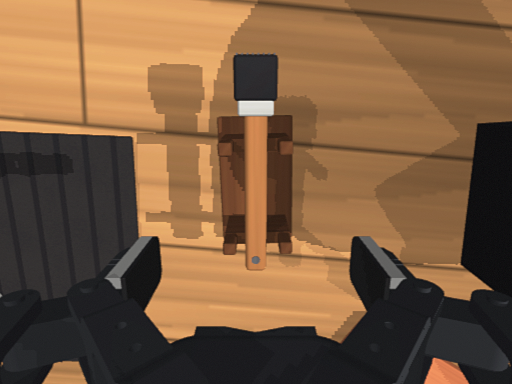

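View pics/s6.png

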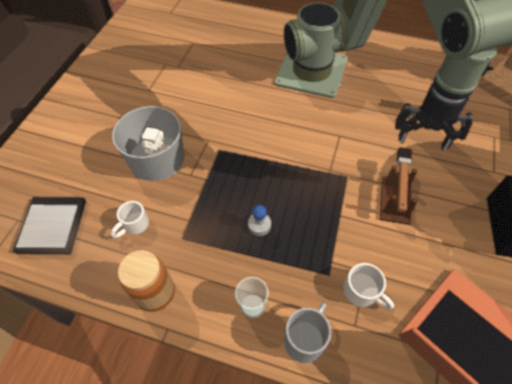

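The wrist view shows the handle, columns 245–266, lying in both forks. Its top is level at 77.6 mm along its length, which puts the underside at about 60 mm. The scene view shows the mat clear except for the tamper at (260,220), the cups standing, and the wads in the bin at (152,138).

```bash
python3 -c "
from station import bot
print(bot.finish_job())"
```

```text
the job is handed in; nothing more can be done
None
```

I handed the job in after about 21 s of robot time: both wads are in the bin, the brush lies level in both forks, and the last pictures show the tamper and cups still in place; no verdict was returned.

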